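Lock the reel spindle with a linchpin

ROBOT

A 6-joint arm with a two-finger parallel gripper is mounted at the origin on the work surface. World frame = base frame: x ahead of the robot, y to its left, z up, the work surface at z = 0. Lengths are in m, angles in rad, forces in N, time in s.
With the tool pointing down it reaches from about 0.35 to 0.975 m from the base axis. Payload 4.9 kg.
Tool frame: the origin (TCP) lies midway between the tips of the shut fingers; the grasp point (between the pads) lies 19 mm behind it (ctrl.grip_point_offset is the x of the grasp point in the tool frame, in m); x points along the fingers, z is the direction in which the jaws open and shut, and the axes are right-handed (so a half turn about x gives the same grasp; the last joint's range is limited). The gripper opens to 85 mm and grips with 20 to 120 N. Pads are 22 mm wide; open, the fingers measure 114 mm over their backs; the gripper's body (76 mm by 85 mm) begins 54 mm behind the grasp point. The pads swing forward as they close: fully open they stand 13 mm farther back than shut.
Start: joints at [1.117, 0.053, 1.613, -0, 1.476, -0.119], TCP at [0.205, 0.59, 0.231] pointing down, gripper open.
Joint ranges: [-3.01, 3.01], [-1.01, 2.22], [0.06, 2.58], [-1.02, 4.17], [0.09, 2.62], [-3.14, 3.14]. Speed limits (rad/s): [2.57, 2.57, 3.14, 3.14, 3.14, 3.14].

INTERFACE

Orientations are given as a unit quaternion [x, y, z, w].
In Python, from station import ctrl gives the robot as it stands.
- The arm moves only by the tool step_arm, never from a script. Its argument "rows" is a list of rows, each an object with "dp": the shift along the tool's x, y, z in units of 0.2 m (1.0 is 0.2 m), a list of three; "rot": the turn, a rotation vector about the tool's x, y, z in units of 45 degrees (1.0 is 45 degrees), a list of three. In form: [{"dp": [dx, dy, dz], "rot": [rx, ry, rz]}, ...]. A call has 1 to 8 rows; each row is the pose to reach, as a shift and turn from the pose measured when the call began, along the tool's axes at that moment; what a row does not reach only later rows make up. A row lasts 1/8 s, in which the tool goes at most 62.5 mm and 10.7 degrees, less where a joint would pass 70% of its speed; a pose out of reach is approached as far as the arm can. A call with a number of a shift or a turn outside -1 to 1 is refused whole. A call with a gripper value outside its range is refused whole. "fingers" is the finger opening in mm, from 0 to 85.4, set as the call begins (left out, the last holds). The fingers move at their own pace and stop on an object; "force" is the grip in N (left out, the last holds). Time passes only in rows, so rows that repeat a pose let the fingers close. It gives the time, the measured TCP pose, the force and the opening at its end, in the units of the state.
- ctrl.observe(): the state, without advancing time (a new reading comes with each control period).
- ctrl.capture(name): name is "side" or "top"; returns the picture (384x512x3 uint8, red, green, blue); there is no depth.
- ctrl.get_calibration(name): a dict with "fov_y" (degrees; the focal length in pixels is half the picture's height over the tangent of half this angle, whatever the lens; pixels are square), "cx", "cy" (the principal point, pixels), "pose" (4x4, takes a point from camera to world coordinates). Camera axes: x right, y up, looking along -z (the intrinsics and any distortion apply to the point x, -y, -z); pixel columns grow to the right and rows downward; lengths in m; the calibration is good to about 2 mm. A picture is of the moment at which its call begins. get_calibration takes no time and is no camera call.
- ctrl.job_done(): hands the job in, once; it reports no verdict.
The state is a dict: "t": time; "joint_pos": joint angles; "dq": joint speeds; "effort": joint torques, N m; "position": TCP position; "ee_rot": TCP orientation; "force": force on the tool from outside, world axes, zero at the start; "moment": the same for the moment, N m; "opening": opening from 0.0 (shut) to 1.0 (fully open).
Only numpy, scipy, OpenCV 4.12 (cv2) and the standard library are available. Lean on these libraries where they do the work, as an engineer would, in place of code of your own. Each camera call takes 0.05 s, during which the arm holds its last target. There are 200 camera calls.

TASK

Take the linchpin from its blue holder and push it gently down through the hole in the top of the reel stand's square bar until its collar sits flat on the bar, with its ring held out beyond the bar's free end. Then push both red tabs together to swing the ring down over the end of the bar so that it hangs straight down around the bar, and let go. Feel for the hole and never force the pin against the bar (stay under about 25 N), and do not disturb the other things on the bench.

Things in the scene. Friction and masses are not known exactly. Their poses are not given: they have to be found in the camera images.
- pin: Linchpin, upright in the holder. Origin: centre of the underside of its steel collar (18 mm diameter, 4 mm thick), the face that must sit on the bar; z up along the pin. Pin and ring weigh 50 to 110 g.
- pin_tip (a point): Lower end of the pin's round steel shank, 40 mm below pin. The shank is 10 mm in diameter, its last 2 mm tapered to 8 mm.
- pin_grip (a point): On the pin's axis 30 mm above pin, inside the orange square grip: 16 x 16 mm, sides along pin x and y, from 4 to 38 mm above pin. The ring's hinge reaches 20 mm to either side (y) below it: keep fingertips 14 mm or more above pin while the ring is open.
- ring (a joint): Angle of the pin's wire ring, rad: 0 = straight down along the pin (locked, its stop); 1.57 = level, out to the pin's +x. Starts at 1.45 to 1.65. Hinged 8 mm above pin about the pin's y. A rectangular loop of 5 mm wire: legs at y = +-18 mm (31 mm clear between them), cross bar 54 mm from the hinge. The stiff hinge (0.06 N m) stays where it is left.
- tab_left (a point): Centre of the red thumb tab outside the ring's +y leg, 24 mm from the hinge: a plate 3 mm thick, from pin y = 18 to 46 mm and from 14 to 34 mm from the hinge. Push both tabs together (two fingers astride the bar, 45 to 70 mm apart), first down, then in towards the pin: pushed on one side only, the ring twists and wedges on the bar.
- tab_right (a point): The same tab outside the ring's -y leg (pin y = -18 to -46 mm). With the pin in the bar both tabs stay 5 mm clear of the bar's sides, and at the end they stand upright beside the bar, 6 to 26 mm below its top face.
- bar_top (a point): Fixed point of the stand on the centre line of the bar's top face, 98 mm above the bench. x along the bar to its free end, z up. Steel bar 26 x 26 mm, slides stiffly (12 N) in the stand: its hole's centre lies somewhere 4 to 22 mm from here along +x, at y = 0; the bar ends 16 mm past the hole's centre. Hole: upright, right through, round 11.5 mm, 1 mm chamfer.
- reel (a point): Centre of the blue and white reel round the bar, fixed, 88 mm from bar_top along -x and 13 mm below it; 50 mm in radius, 56 mm long along the bar. The bar lies in rubber bushings: it sinks about 1 mm per 8 N pressed on it (4 mm at most) and springs back.
- stand: Fixed grey and aluminium reel stand, origin on the bench straight below bar_top, same axes. It carries the bar and the reel. Base plate 200 x 90 x 12 mm from x = -175 to 25 mm.
- holder: Fixed blue block 44 x 44 x 55 mm with an upright hole 12.5 mm wide and 50 mm deep in which the pin stands loosely; its collar rests on the block's top. Origin: centre of the underside.
- profile: Bystander: loose upright offcut of aluminium profile, 40 x 40 x 80 mm, origin at the centre of its underside.
- driver: Bystander: loose screwdriver with a green handle, lying along its x axis, about 200 mm long.
- spare_reel: Bystander: loose blue plastic reel core lying flat, 90 mm diameter, 30 mm high, origin at the centre of its underside.
Mind the look-alikes: they are no part of the job. Of the things that look like the pin, the largest one is meant.

How it is judged:
On the way, in this order (a step that is already met when the one before it is completed fails the run):
1. the pin is pushed home through the bar while its ring still stands out (z of pin in the frame of bar_top between -0.0025 and 0.0025 m and y of pin in the frame of bar_top between -0.004 and 0.004 m and x of pin in the frame of bar_top between -0.002 and 0.028 m and angle between pin's own z axis and vertical below 0.12 rad and value of joint ring above 1 rad), for 0.2 s.
2. the ring is swung down over the end of the bar (z of pin in the frame of bar_top between -0.0025 and 0.0025 m and y of pin in the frame of bar_top between -0.004 and 0.004 m and x of pin in the frame of bar_top between -0.002 and 0.028 m and angle between pin's own z axis and vertical below 0.12 rad and value of joint ring below 0.15 rad), for 0.2 s.
At the end, for the whole second after the job is handed in: The pin is in the bar's hole, upright within 0.12 rad, its collar within 2.5 mm of the bar's top face, 4 mm of the bar's centre line and between 2 mm behind and 28 mm beyond bar_top along the bar; the ring is within 0.15 rad of straight down; the pin is at rest and released (all of step 2 and linear speed of pin below 0.02 m/s); the robot touches nothing.
It fails at once if the pin or its ring is pressed against the bar or stand with more than 25 N (contact force between pin and stand above 25 N).
It fails at once if the profile is shifted by more than 30 mm (distance of profile from where it was at the start of the episode above 0.03 m).
It fails at once if the driver is shifted by more than 30 mm (distance of driver from where it was at the start of the episode above 0.03 m).
It fails at once if the spare reel is shifted by more than 30 mm (distance of spare_reel from where it was at the start of the episode above 0.03 m).
It also fails if it takes over 54 s, if anything falls off the work surface, if the arm or the gripper's body presses on something with over 40 N, if the wrist force passes 120 N, or if a joint passes its speed limit or range.

## Working session

There is one attempt and no reset: what is moved stays moved. The work goes in short steps, Python scripts to look and compute and a tool call to move; the robot and the scene stay as the last step left them, time stands still between calls to the robot, and variables do not carry over. Pictures are saved under pics/ and viewed, about 8 in all and at most 12, crops included, and the job is handed in when it is done.

Besides the shell and the picture viewer there is one more tool, called after ">>>" as name(argument=value, ...), one argument or row to a line, values as JSON. step_arm: Moves the arm, as the interface text tells. Its arguments: {"type":"object","properties":{"rows":{"type":"array","items":{"type":"object","properties":{"dp":{"type":"array","items":{"type":"number"}},"rot":{"type":"array","items":{"type":"number"}}}}},"fingers":{"type":"number"},"force":{"type":"number"}},"required":["rows"]}

```bash
mkdir -p pics; ls; python3 - <<'E'
from station import ctrl
import cv2,numpy as np
np.set_printoptions(precision=4,suppress=True)
print(ctrl.observe(), ctrl.grip_point_offset)
for n in("side","top"):
    im=ctrl.capture(n); cv2.imwrite(f"pics/{n}0.png",im[:,:,::-1]); print(n,ctrl.get_calibration(n))
a=cv2.imread("pics/side0.png");b=cv2.imread("pics/top0.png")
for n,i in(("side",a),("top",b)): cv2.imwrite(f"pics/{n}0b.png",cv2.resize(i,(800,600),interpolation=cv2.INTER_CUBIC))
E
```

```text
pics
{'t': 0.0, 'joint_pos': array([ 1.117 ,  0.0534,  1.6143,  0.    ,  1.476 , -0.119 ]), 'dq': array([-0.0005, -0.0014, -0.0001, -0.0021,  0.0003,  0.0004]), 'effort': array([ -0.0003, -39.3691, -37.0176,  -0.0002,   0.0071,  -0.    ]), 'position': array([0.2051, 0.5897, 0.23  ]), 'ee_rot': array([-0.4101,  0.577 ,  0.4094,  0.5757]), 'force': array([ 0.1964,  0.599 , -0.1603]), 'moment': array([0.0398, 0.0176, 0.0257]), 'opening': 0.9992414312708098} -0.0187
side {'fov_y': 49.16586621983088, 'cx': 260.53269444193137, 'cy': 188.83374126313086, 'pose': array([[-0.9991,  0.0121, -0.0399,  0.5387],
       [-0.0391, -0.604 ,  0.796 ,  0.8626],
       [-0.0145,  0.7969,  0.604 ,  0.7252],
       [ 0.    ,  0.    ,  0.    ,  1.    ]])}
top {'fov_y': 57.014645336154786, 'cx': 256.13398169777787, 'cy': 197.66754884892862, 'pose': array([[-0.0365,  0.9786, -0.2025,  0.3713],
       [-0.9993, -0.0349,  0.0114,  0.0011],
       [ 0.0041,  0.2028,  0.9792,  1.2563],
       [ 0.    ,  0.    ,  0.    ,  1.    ]])}
```

View pics/side0b.png

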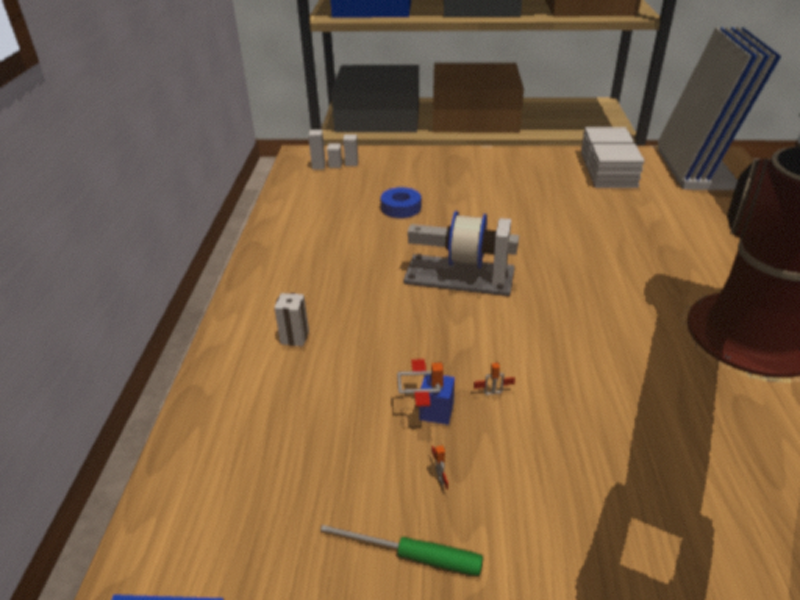

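View pics/top0b.png

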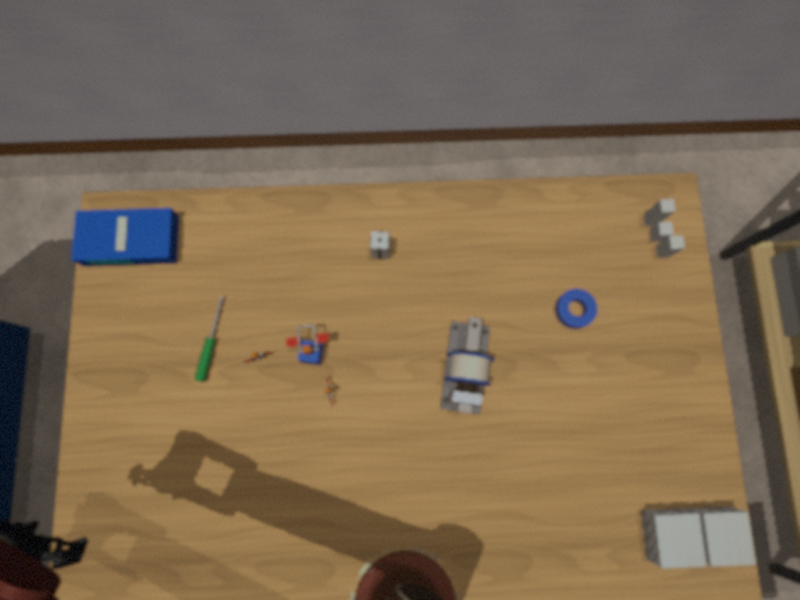

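```bash
cat > h.py <<'E'
import numpy as np, cv2
from station import ctrl
def tile(im,x,y,w,W=400,H=300):
    h=w*H//W
    s=W/w
    t=cv2.resize(im[y:y+h,x:x+w],(W,H),interpolation=cv2.INTER_CUBIC)
    for k in range(0,w,5):
        cv2.line(t,(int((k)*s),0),(int(k*s),10 if (x+k)%10==0 else 4),(0,255,0),1)
    for k in range(0,h,5):
        cv2.line(t,(0,int(k*s)),(10 if (y+k)%10==0 else 4,int(k*s)),(0,255,0),1)
    cv2.putText(t,f"{x},{y} x{s:.2f}",(20,295),0,.4,(0,255,255),1)
    return t
def proj(n,P):
    c=ctrl.get_calibration(n);f=192/np.tan(np.radians(c['fov_y']/2))
    q=(np.asarray(P)-c['pose'][:3,3])@c['pose'][:3,:3]
    return np.stack([c['cx']+f*q[...,0]/-q[...,2],c['cy']-f*q[...,1]/-q[...,2]],-1)
def ray(n,u,v,z):
    c=ctrl.get_calibration(n);f=192/np.tan(np.radians(c['fov_y']/2))
    d=c['pose'][:3,:3]@np.array([(u-c['cx'])/f,-(v-c['cy'])/f,-1]);o=c['pose'][:3,3]
    return o+d*(z-o[2])/d[2]
E
python3 - <<'E'
from h import *
a=cv2.imread("pics/side0.png");b=cv2.imread("pics/top0.png")
cv2.imwrite("pics/c1.png",np.vstack([np.hstack([tile(a,244,225,60),tile(a,256,130,80)]),np.hstack([tile(b,180,202,40),tile(b,260,200,80)])]))
E
```

```text
(no output)
```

View pics/c1.png

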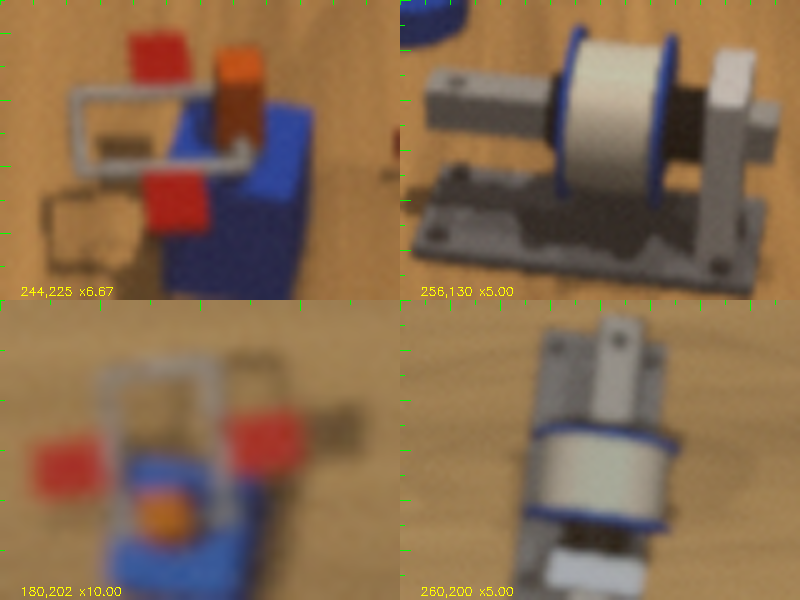

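```bash
cat > fit.py <<'E'
from h import *
from scipy.optimize import least_squares
np.set_printoptions(precision=4,suppress=True)
def px(x0,y0,s,t): return np.array(t)/s+np.array([x0,y0])-0.5
Z=.055
def Rz(a): return np.array([[np.cos(a),-np.sin(a),0],[np.sin(a),np.cos(a),0],[0,0,1]])
def pinpts(p):
    x,y,a,g=p
    r=lambda d,yy:[d*np.sin(g),yy,.008-d*np.cos(g)]
    L=np.array([[0,0,.038],r(24,0),r(24,0),r(54,0),r(54,0)],float)
    L=np.array([[0,0,.038],r(.024,.032),r(.024,-.032),r(.054,.018),r(.054,-.018)])
    return L@Rz(a).T+[x,y,Z]
S=px(244,225,6.667,[(240,65),(177,203),(160,58),(83,170),(77,93)])
T=px(180,202,10,[(168,215),(68,170),(268,143),(110,74),(213,64)])
def res(p): return np.concatenate([(proj('side',pinpts(p))-S).ravel(),(proj('top',pinpts(p))-T).ravel()])
for a0 in(0,):
    g=ray('side',*S[0],.093);print('start',g,ray('top',*T[0],.093))
    r=least_squares(res,[g[0],g[1],a0,1.57]);print('pin',r.x,r.cost);print(r.fun.reshape(-1,2))
# stand: x,y,yaw,hole offset
def stpts(p):
    x,y,a,h=p
    L=np.array([[h,0,.098],[h+.016,-.013,.098],[h+.016,.013,.098],[.025,-.045,.012],[.025,.045,.012],[-.175,.045,.012],[-.175,-.045,.012]])
    return L@Rz(a).T+[x,y,0]
S2=px(256,130,5,[(57,82),(30,69),(27,97),(47,168),(15,252),(352,290),(366,200)])
T2=px(260,200,5,[(219,40),(243,20),(204,16),(263,46),(145,32)])
def res2(p):
    q=stpts(p);w=np.array([2,1,1,1,1,1,1.])[:,None]
    return np.concatenate([((proj('side',q)-S2)*w).ravel(),((proj('top',q[:5])-T2)*w[:5]).ravel()])
h0=ray('side',*S2[0],.098);print('hole',h0,ray('top',*T2[0],.098))
r=least_squares(res2,[h0[0],h0[1],0,.012]);print('stand',r.x,r.cost);print(r.fun.reshape(-1,2));print(stpts(r.x)[0])
E
python3 fit.py
```

```text
start [0.5327 0.1924 0.093 ] [0.5334 0.1885 0.093 ]
pin [0.5326 0.1904 0.0996 1.6092] 1.787351991513161
[[ 0.0249 -0.6326]
 [-0.3169 -0.7394]
 [ 0.0502  0.6629]
 [-0.3983 -0.0694]
 [-0.3133  0.0072]
 [-0.5776  0.2388]
 [ 0.7272  0.1852]
 [-0.538   0.3687]
 [-0.2962  0.5652]
 [-0.0995  0.1635]]
hole [ 0.5699 -0.1674  0.098 ] [ 0.5718 -0.1681  0.098 ]
stand [ 0.5633 -0.1656 -0.1859  0.0075] 5.9318497703998085
[[-0.6182  0.1235]
 [ 0.6321 -0.2212]
 [-0.7817 -1.1828]
 [-0.6058 -1.2072]
 [-0.8964 -1.2366]
 [ 0.7846 -0.3934]
 [ 1.0277 -0.133 ]
 [-0.6047  0.6706]
 [-0.6498  0.2382]
 [-0.5815 -0.1067]
 [ 0.7703  0.4279]
 [-0.5981 -0.478 ]]
[ 0.5707 -0.167   0.098 ]
```

```bash
cat > mv.py <<'E'
from h import *
from scipy.spatial.transform import Rotation as Ro
np.set_printoptions(precision=4,suppress=True)
def plan(pos,yaw):
    "dp, rot units to reach TCP pos, tool straight down, jaws along y of a frame with this yaw"
    s=ctrl.observe();R=Ro.from_quat(s['ee_rot']).as_matrix()
    j=np.array([-np.sin(yaw),np.cos(yaw),0])
    if j@R[:,2]<0:j=-j
    x=np.array([0,0,-1.]);G=np.stack([x,np.cross(j,x),j],1)
    d=R.T@(np.array(pos)-s['position'])/.2
    r=Ro.from_matrix(R.T@G).as_rotvec()/(np.pi/4)
    print('t',s['t'],'at',s['position'],'F',s['force'],'op',s['opening']*85.4);print('R',R.tolist());print('dp',d,'rot',r)
    return d,r
E
python3 -c "
from mv import *
plan([.5326,.1904,.2],.0996)"
```

```text
t 0.1 at [0.2051 0.5898 0.2302] F [-0.0474 -0.4303  0.143 ] op 85.12967615976663
R [[-0.0008193227120726343, -0.9444882333169107, 0.32854422204049616], [-0.0016566133041473474, 0.3285451634464947, 0.9444868083823497], [-0.9999982921698689, 0.00022956876412766336, -0.00183383628727668]]
dp [ 0.1528 -2.2027 -1.3479] rot [-0.553  -0.0022 -0.0008]
```

>>> step_arm(
  rows=[
    {"dp": [0, -0.25, -0.15], "rot": [-0.14, 0, 0]},
    {"dp": [0, -0.55, -0.34], "rot": [-0.28, 0, 0]},
    {"dp": [0, -0.8, -0.49], "rot": [-0.42, 0, 0]},
    {"dp": [0, -1, -0.61], "rot": [-0.553, 0, 0]},
    {"dp": [0, -1, -0.61], "rot": [-0.553, 0, 0]},
  ],
  fingers=50,
)

```text
t: 0.72
position: [0.3555, 0.4065, 0.2299]
ee_rot: [0.523, -0.477, -0.523, -0.475]
force: [0.1, 1.5, 0.5]
opening: 0.588
```

```bash
python3 -c "
from mv import *
plan([.5326,.1904,.2],.0996)"
```

```text
t 0.725 at [0.3555 0.4065 0.2299] F [0.0669 1.4949 0.4628] op 50.17855875146404
R [[-0.001048532190988688, -0.9955368999739205, -0.09436726853396382], [-0.0024401914685729387, -0.0943644922484376, 0.9955347246923594], [-0.999996473016701, 0.001274124409676114, -0.0023303564421570944]]
dp [ 0.1512 -0.7796 -1.1589] rot [-0.0065 -0.003  -0.0016]
```

>>> step_arm(
  rows=[
    {"dp": [0.1, -0.22, -0.28]},
    {"dp": [0.1, -0.42, -0.54]},
    {"dp": [0.1, -0.62, -0.8]},
    {"dp": [0.1, -0.78, -1]},
    {"dp": [0.1, -0.78, -1], "rot": [-0.006, -0.003, -0.002]},
  ],
)

```text
invalid input at $.rows[0]: expected keys dp, rot
```

```bash
python3 - <<'E'
from mv import *
plan([.5326,.1904,.15],.0996)
a=ctrl.capture('side')[:,:,::-1];b=ctrl.capture('top')[:,:,::-1]
cv2.imwrite("pics/c2.png",np.hstack([tile(a,230,190,80),tile(b,160,190,60)]))
print(proj('side',ctrl.observe()['position']),proj('top',ctrl.observe()['position']))
E
```

```text
t 0.725 at [0.3555 0.4065 0.2299] F [0.0669 1.4949 0.4628] op 50.17855875146404
R [[-0.001048532190988688, -0.9955368999739205, -0.09436726853396382], [-0.0024401914685729387, -0.0943644922484376, 0.9955347246923594], [-0.999996473016701, 0.001274124409676114, -0.0023303564421570944]]
dp [ 0.4012 -0.7799 -1.1584] rot [-0.0065 -0.003  -0.0016]
[395.229  267.6334] [110.4168 282.5745]
```

View pics/c2.png

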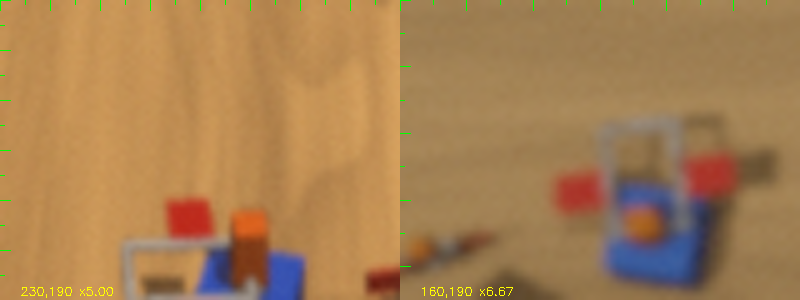

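The move was refused because each row needs `rot`, so the picture shows only the untouched pin. I'm resending it.

>>> step_arm(
  rows=[
    {"dp": [0.1, -0.22, -0.28], "rot": [0, 0, 0]},
    {"dp": [0.1, -0.42, -0.54], "rot": [0, 0, 0]},
    {"dp": [0.1, -0.62, -0.8], "rot": [0, 0, 0]},
    {"dp": [0.1, -0.78, -1], "rot": [0, 0, 0]},
    {"dp": [0.1, -0.78, -1], "rot": [-0.006, -0.003, -0.002]},
  ],
)

```text
t: 1.45
position: [0.5301, 0.2237, 0.2096]
ee_rot: [-0.524, 0.474, 0.525, 0.475]
force: [0.2, 0.8, -0.3]
opening: 0.584
```

```bash
python3 - <<'E'
from mv import *
plan([.5326,.1904,.12],.0996)
E
```

```text
t 1.45 at [0.5301 0.2237 0.2096] F [ 0.216   0.8192 -0.2727] op 49.83312406291178
R [[-0.0006257512307521473, -0.9950434095132901, -0.09943953750678808], [0.0006662003238211422, -0.09943994971806239, 0.9950433420596299], [-0.9999995823061756, 0.0005564029438578366, 0.0007251229125559144]]
dp [ 0.4481  0.0041 -0.1671] rot [ 0.      0.0009 -0.0007]
```

>>> step_arm(
  rows=[
    {"dp": [0.1, 0.004, -0.167], "rot": [0, 0, 0]},
    {"dp": [0.25, 0.004, -0.167], "rot": [0, 0, 0]},
    {"dp": [0.42, 0.004, -0.167], "rot": [0, 0, 0]},
    {"dp": [0.42, 0.004, -0.167], "rot": [0, 0, 0]},
  ],
)

```text
t: 1.95
position: [0.5293, 0.1916, 0.122]
ee_rot: [-0.523, 0.476, 0.527, 0.472]
force: [-0.3, -0.7, 0.2]
opening: 0.584
```

```bash
python3 - <<'E'
from mv import *
plan([.5326,.1904,.07],.0996)
a=ctrl.capture('side')[:,:,::-1];b=ctrl.capture('top')[:,:,::-1]
cv2.imwrite("pics/c3.png",np.hstack([tile(a,240,205,64),tile(b,170,195,60)]))
p=ctrl.observe()['position'];print(proj('side',p),proj('top',p))
E
```

```text
t 1.95 at [0.5293 0.1916 0.122 ] F [-0.3079 -0.703   0.2287] op 49.8846963934512
R [[-0.00806461678381995, -0.9947950618390773, -0.10157631070636824], [-0.0004129394340744996, -0.10157629228829587, 0.9948276666468352], [-0.99996739518704, 0.008064848761706989, 0.0004083837617704644]]
dp [ 0.26   -0.0178 -0.008 ] rot [ 0.0027  0.0005 -0.0103]
[279.865  222.6734] [193.594  221.9863]
```

View pics/c3.png

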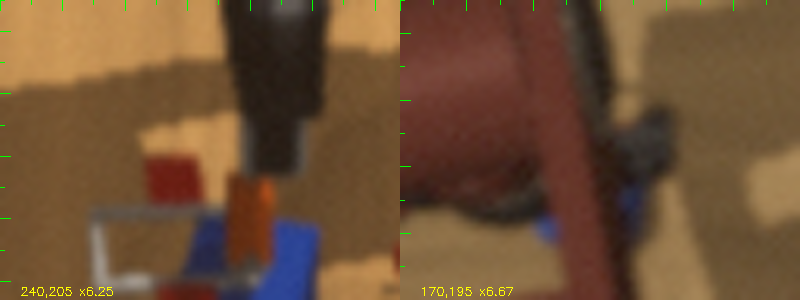

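>>> step_arm(
  rows=[
    {"dp": [0, -0.017, -0.008], "rot": [0, 0, -0.01]},
    {"dp": [0.09, -0.017, -0.008], "rot": [0, 0, -0.01]},
    {"dp": [0.18, -0.017, -0.008], "rot": [0, 0, -0.01]},
    {"dp": [0.26, -0.018, -0.008], "rot": [0, 0, -0.01]},
    {"dp": [0.26, -0.018, -0.008], "rot": [0, 0, -0.01]},
  ],
)

```text
t: 2.68
position: [0.5342, 0.1902, 0.0713]
ee_rot: [0.525, -0.473, -0.524, -0.475]
force: [-0.5, -0.3, -0.1]
opening: 0.581
```

>>> step_arm(
  rows=[
    {"dp": [0, 0, 0], "rot": [0, 0, 0]},
    {"dp": [0, 0, 0], "rot": [0, 0, 0]},
    {"dp": [0, 0, 0], "rot": [0, 0, 0]},
    {"dp": [0, 0, 0], "rot": [0, 0, 0]},
    {"dp": [0, 0, 0], "rot": [0, 0, 0]},
    {"dp": [0, 0, 0], "rot": [0, 0, 0]},
  ],
  fingers=8,
  force=40,
)

```text
t: 3.42
position: [0.5345, 0.1902, 0.0718]
ee_rot: [0.525, -0.473, -0.524, -0.475]
force: [-0.6, 0.2, 2.5]
opening: 0.173
```

```bash
python3 - <<'E'
from mv import *
plan([.5326,.1904,.07],.0996);print(ctrl.observe()['moment'])
E
```

```text
t 3.425 at [0.5345 0.1902 0.0718] F [-0.6391  0.1714  2.4714] op 14.81463844745206
R [[0.00310824049768893, -0.9948730575750897, -0.10108381745957734], [0.0008690453586129299, -0.10108158020567412, 0.9948777607843533], [-0.999994791787024, -0.003180165768714105, 0.0005504039519290405]]
dp [0.0088 0.0095 0.0019] rot [0.0021 0.0007 0.004 ]
[-0.018  -0.0335  0.0137]
```

>>> step_arm(
  rows=[
    {"dp": [-0.06, 0, 0], "rot": [0, 0, 0]},
    {"dp": [-0.16, 0, 0], "rot": [0, 0, 0]},
    {"dp": [-0.28, 0, 0], "rot": [0, 0, 0]},
    {"dp": [-0.4, 0, 0], "rot": [0, 0, 0]},
    {"dp": [-0.52, 0, 0], "rot": [0, 0, 0]},
    {"dp": [-0.6, 0, 0], "rot": [0, 0, 0]},
    {"dp": [-0.6, 0, 0], "rot": [0, 0, 0]},
  ],
)

```text
t: 4.3
position: [0.5352, 0.1903, 0.1942]
ee_rot: [0.526, -0.472, -0.523, -0.476]
force: [0.0, -0.4, -1.7]
opening: 0.173
```

```bash
python3 - <<'E'
from mv import *
plan([.5707,-.167,.19],-.186);print(ctrl.observe()['moment'])
E
```

```text
t 4.3 at [0.5352 0.1903 0.1942] F [ 0.0253 -0.3838 -1.7366] op 14.801170948134676
R [[0.006881283362853485, -0.9948523707291165, -0.10110098117197891], [0.0016746557632923986, -0.10109176814570714, 0.9948756957234653], [-0.9999749214192097, -0.007015330913883289, 0.0009703941540040728]]
dp [ 0.0191  0.004  -1.7955] rot [0.3658 0.0025 0.0087]
[-0.0129  0.0148 -0.0191]
```

>>> step_arm(
  rows=[
    {"dp": [0, 0, -0.12], "rot": [0.05, 0, 0]},
    {"dp": [0, 0, -0.3], "rot": [0.12, 0, 0]},
    {"dp": [0, 0, -0.5], "rot": [0.2, 0, 0]},
    {"dp": [0, 0, -0.7], "rot": [0.28, 0, 0]},
    {"dp": [0, 0, -0.87], "rot": [0.34, 0, 0]},
    {"dp": [0, 0, -1], "rot": [0.366, 0, 0.008]},
    {"dp": [0, 0, -1], "rot": [0.366, 0, 0.008]},
  ],
)

```text
t: 5.18
position: [0.5548, -0.0099, 0.1927]
ee_rot: [-0.45, 0.545, 0.452, 0.545]
force: [0.5, -0.1, -1.3]
opening: 0.174
```

```bash
python3 - <<'E'
from mv import *
plan([.5707,-.167,.185],-.186)
E
```

```text
t 5.175 at [ 0.5548 -0.0099  0.1927] F [ 0.541  -0.0798 -1.2608] op 14.87044348527289
R [[-0.001621435259901216, -0.9822303100314348, 0.18767255793868615], [0.002229507668437547, 0.18766878743061985, 0.9822298384389864], [-0.9999962001144076, 0.0020110395004516723, 0.001885597219263957]]
dp [ 0.0365 -0.2254 -0.7565] rot [-0.0036  0.0024 -0.0026]
```

>>> step_arm(
  rows=[
    {"dp": [0, -0.04, -0.1], "rot": [0, 0, 0]},
    {"dp": [0.01, -0.1, -0.28], "rot": [0, 0, 0]},
    {"dp": [0.02, -0.16, -0.46], "rot": [0, 0, 0]},
    {"dp": [0.03, -0.2, -0.62], "rot": [0, 0, 0]},
    {"dp": [0.035, -0.225, -0.75], "rot": [0, 0, 0]},
    {"dp": [0.035, -0.225, -0.755], "rot": [0, 0, 0]},
    {"dp": [0.035, -0.225, -0.755], "rot": [0, 0, 0]},
  ],
)

```text
t: 6.05
position: [0.5705, -0.1655, 0.1847]
ee_rot: [-0.449, 0.545, 0.452, 0.545]
force: [-0.5, 0.9, -1.2]
opening: 0.175
```

```bash
python3 - <<'E'
from mv import *
plan([.5707,-.167,.185],-.186)
a=ctrl.capture('side')[:,:,::-1];b=ctrl.capture('top')[:,:,::-1]
cv2.imwrite("pics/side4.png",a);cv2.imwrite("pics/top4.png",b)
cv2.imwrite("pics/c4.png",np.hstack([tile(a,240,105,64),tile(b,275,190,64)]))
p=ctrl.observe()['position'];print(proj('side',p),proj('top',p))
E
```

```text
t 6.05 at [ 0.5705 -0.1655  0.1847] F [-0.5005  0.8785 -1.1594] op 14.983880412539106
R [[-0.0025474984855932137, -0.9823679463481971, 0.18694044035224566], [0.0033826375903224792, 0.18693151205252045, 0.9823671246355361], [-0.9999910339670044, 0.0031349305229925184, 0.0028467869989818873]]
dp [-0.0017 -0.0025 -0.0071] rot [-0.0026  0.0036 -0.004 ]
[266.4207 118.8929] [306.2569 202.9547]
```

View pics/c4.png

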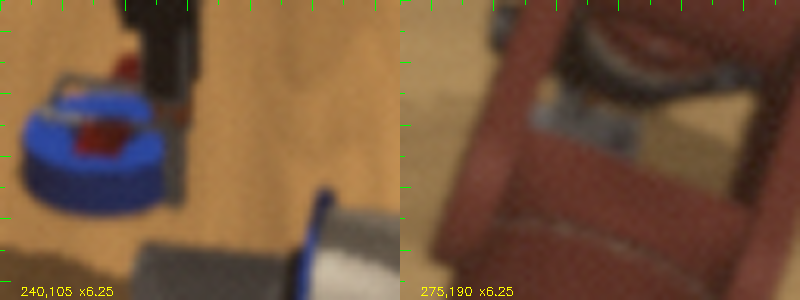

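```bash
python3 - <<'E'
from mv import *
for P in([.5705,-.1655,.128],[.5705,-.1655,.138],[.5685,-.1655,.128],[.5707,-.167,.098]):print(P,proj('side',P))
a=cv2.imread('pics/side4.png');g=cv2.cvtColor(a,6).astype(int)
for v in(128,130,132,134,136,138,140,144,146,148,150):print(v,g[v,258:290])
g0=cv2.cvtColor(cv2.imread('pics/side0.png'),6).astype(int)
for v in range(142,151):print(v,g0[v,258:280])
E
```

```text
[0.5705, -0.1655, 0.128] [266.5941 137.0885]
[0.5705, -0.1655, 0.138] [266.5735 133.9744]
[0.5685, -0.1655, 0.128] [267.3051 137.0936]
[0.5707, -0.167, 0.098] [266.5992 145.9673]
128 [ 43  51  64  70  73  72  74  73  61  62  64  83 114 128 131 133 134 138
 137 134 133 130 128 125 123 125 128 127 129 129 130 130]
130 [ 64  66  71  72  73  71  69  62  63  61  66  82 114 128 132 135 136 137
 139 134 133 129 128 126 123 125 127 130 132 133 133 133]
132 [ 56  57  57  55  51  47  47  48  61  65  62  84 120 130 130 137 137 136
 134 135 131 130 127 125 124 123 125 128 136 138 139 137]
134 [ 47  46  47  45  49  47  46  48  58  63  66  84 118 128 132 136 135 137
 136 135 132 128 125 126 124 121 121 127 134 138 140 139]
136 [ 46  44  47  46  48  46  47  54  60  64  65  86 118 131 130 136 136 137
 137 136 131 127 127 127 123 122 123 125 131 137 139 131]
138 [ 53  56  57  62  67  79  96 110 110 104 103 116 129 131 133 137 138 136
 136 135 132 128 127 126 123 124 121 123 132 135 134 115]
140 [118 119 121 123 125 129 134 135 133 128 131 133 133 132 134 139 137 135
 135 136 133 129 127 127 124 121 1
[... 718 characters left out ...]
0 133 136 131 129
 129 129 126 125]
144 [135 135 135 132 136 136 136 133 130 129 133 132 135 133 134 136 134 131
 133 133 128 127]
145 [136 135 134 137 139 139 136 126 116 112 117 128 137 137 139 140 138 135
 137 137 136 135]
146 [135 135 134 138 138 138 133 118 100  98 102 124 139 141 141 138 140 140
 139 138 138 139]
147 [133 135 132 131 132 134 128 120 107 106 115 128 138 140 140 141 142 142
 138 140 140 140]
148 [134 132 123 110 104 102 104 106 100 105 116 123 125 131 135 133 135 134
 132 136 135 137]
149 [136 131 116  90  80  79  81  82  81  86  95  99 100 103 105 109 107 112
 115 119 121 124]
150 [134 133 115  85  74  74  75  72  73  73  79  77  75  78  80  83  81  82
  89  93  94  95]
```

>>> step_arm(
  rows=[
    {"dp": [0, -0.007, -0.009], "rot": [0, 0, 0]},
    {"dp": [0.05, -0.007, -0.009], "rot": [0, 0.003, -0.004]},
    {"dp": [0.1, -0.007, -0.009], "rot": [0, 0.003, -0.004]},
    {"dp": [0.135, -0.007, -0.009], "rot": [0, 0.003, -0.004]},
    {"dp": [0.135, -0.007, -0.009], "rot": [0, 0.003, -0.004]},
  ],
)

```text
t: 6.78
position: [0.5709, -0.1671, 0.1566]
ee_rot: [-0.45, 0.545, 0.452, 0.544]
force: [0.3, 0.6, -0.9]
opening: 0.175
```

```bash
python3 - <<'E'
from mv import *
plan([.5715,-.1675,.150],-.186)
a=ctrl.capture('side')[:,:,::-1]
cv2.imwrite("pics/side5.png",a)
cv2.imwrite("pics/c5.png",tile(a,244,120,48,800,600))
E
```

```text
t 6.775 at [ 0.5709 -0.1671  0.1566] F [ 0.3044  0.6449 -0.8713] op 14.93480501152979
R [[-0.0014945438569098912, -0.982483550819655, 0.18634333555955912], [0.0008572002508845933, 0.18634221652634872, 0.9824845258566557], [-0.9999985157720934, 0.0016280997666203723, 0.0005636885312601536]]
dp [ 0.0331 -0.0033 -0.0014] rot [-0.0018  0.0007 -0.0021]
```

View pics/c5.png

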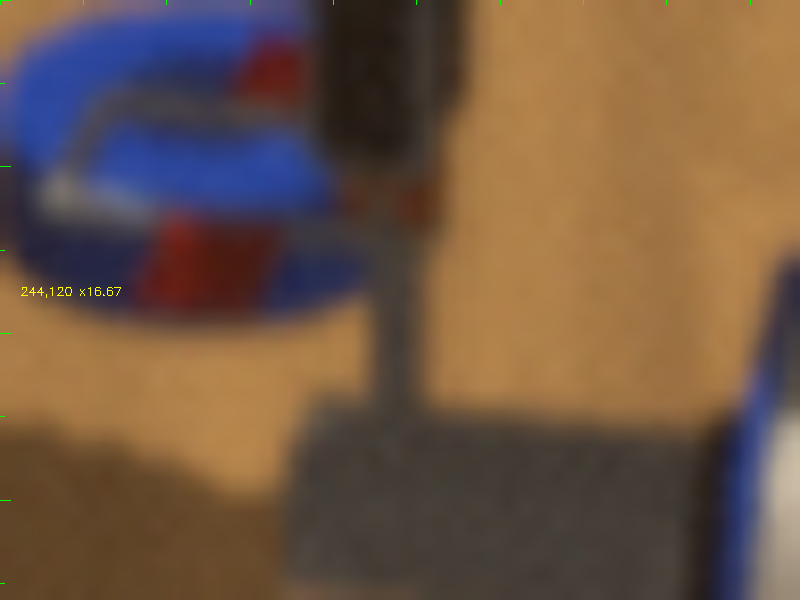

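>>> step_arm(
  rows=[
    {"dp": [0.004, -0.003, -0.001], "rot": [0, 0, 0]},
    {"dp": [0.008, -0.003, -0.001], "rot": [0, 0, 0]},
    {"dp": [0.012, -0.003, -0.001], "rot": [0, 0, 0]},
    {"dp": [0.016, -0.003, -0.001], "rot": [0, 0, 0]},
    {"dp": [0.016, -0.003, -0.001], "rot": [0, 0, 0]},
  ],
)

```text
t: 7.45
position: [0.572, -0.1677, 0.1544]
ee_rot: [-0.451, 0.545, 0.451, 0.545]
force: [0.3, 0.3, 0.5]
opening: 0.175
```

>>> step_arm(
  rows=[
    {"dp": [0.005, 0, 0], "rot": [0, 0, 0]},
    {"dp": [0.009, 0, 0], "rot": [0, 0, 0]},
    {"dp": [0.009, 0, 0], "rot": [0, 0, 0]},
  ],
)

```text
t: 7.82
position: [0.572, -0.1678, 0.1525]
ee_rot: [-0.451, 0.545, 0.451, 0.545]
force: [-0.4, -1.5, -0.9]
opening: 0.176
```

>>> step_arm(
  rows=[
    {"dp": [0.006, 0, 0], "rot": [0, 0, 0]},
    {"dp": [0.012, 0, 0], "rot": [0, 0, 0]},
    {"dp": [0.012, 0, 0], "rot": [0, 0, 0]},
  ],
)

```text
t: 8.2
position: [0.572, -0.1679, 0.15]
ee_rot: [-0.451, 0.545, 0.451, 0.545]
force: [0.4, -1.8, -0.2]
opening: 0.178
```

>>> step_arm(
  rows=[
    {"dp": [0.01, 0, -0.002], "rot": [0, 0, 0]},
    {"dp": [0.02, 0, -0.002], "rot": [0, 0, 0]},
    {"dp": [0.03, 0, -0.002], "rot": [0, 0, 0]},
    {"dp": [0.04, 0, -0.002], "rot": [0, 0, 0]},
    {"dp": [0.04, 0, -0.002], "rot": [0, 0, 0]},
  ],
)

```text
t: 8.82
position: [0.5718, -0.1682, 0.1417]
ee_rot: [-0.451, 0.545, 0.451, 0.545]
force: [0.7, -0.1, -0.0]
opening: 0.178
```

>>> step_arm(
  rows=[
    {"dp": [0.02, 0, 0], "rot": [0, 0, 0]},
    {"dp": [0.04, 0, 0], "rot": [0, 0, 0]},
    {"dp": [0.06, 0, 0], "rot": [0, 0, 0]},
    {"dp": [0.08, 0, 0], "rot": [0, 0, 0]},
    {"dp": [0.095, 0, 0], "rot": [0, 0, 0]},
    {"dp": [0.11, 0, 0], "rot": [0, 0, 0]},
    {"dp": [0.11, 0, 0], "rot": [0, 0, 0]},
  ],
)

```text
t: 9.7
position: [0.5717, -0.1682, 0.1194]
ee_rot: [-0.451, 0.545, 0.451, 0.544]
force: [0.2, -1.0, -1.7]
opening: 0.173
```

>>> step_arm(
  rows=[
    {"dp": [0.006, 0, 0], "rot": [0, 0, 0]},
    {"dp": [0.012, 0, 0], "rot": [0, 0, 0]},
    {"dp": [0.018, 0, 0], "rot": [0, 0, 0]},
    {"dp": [0.022, 0, 0], "rot": [0, 0, 0]},
    {"dp": [0.022, 0, 0], "rot": [0, 0, 0]},
  ],
)

```text
t: 10.32
position: [0.5717, -0.1681, 0.1149]
ee_rot: [-0.451, 0.545, 0.451, 0.544]
force: [-0.5, -0.3, -0.1]
opening: 0.174
```

>>> step_arm(
  rows=[
    {"dp": [0.003, 0, 0], "rot": [0, 0, 0]},
    {"dp": [0.006, 0, 0], "rot": [0, 0, 0]},
    {"dp": [0.006, 0, 0], "rot": [0, 0, 0]},
  ],
)

```text
t: 10.7
position: [0.5718, -0.1682, 0.1143]
ee_rot: [-0.451, 0.545, 0.451, 0.544]
force: [-1.9, 0.7, 3.6]
opening: 0.177
```

>>> step_arm(
  rows=[
    {"dp": [0, 0, 0], "rot": [0, 0, 0]},
    {"dp": [0, 0, 0], "rot": [0, 0, 0]},
    {"dp": [0, 0, 0], "rot": [0, 0, 0]},
    {"dp": [0, 0, 0], "rot": [0, 0, 0]},
  ],
  fingers=60,
)

```text
t: 11.2
position: [0.5717, -0.1682, 0.1141]
ee_rot: [-0.451, 0.545, 0.451, 0.544]
force: [0.4, 0.7, 0.3]
opening: 0.702
```

>>> step_arm(
  rows=[
    {"dp": [-0.06, 0, 0], "rot": [0, 0, 0]},
    {"dp": [-0.14, 0, 0], "rot": [0, 0, 0]},
    {"dp": [-0.2, 0, 0], "rot": [0, 0, 0]},
    {"dp": [-0.2, 0, 0], "rot": [0, 0, 0]},
  ],
)

```text
t: 11.7
position: [0.5729, -0.1687, 0.1566]
ee_rot: [-0.452, 0.544, 0.45, 0.545]
force: [0.1, -0.2, -0.2]
opening: 0.706
```

```bash
python3 - <<'E'
from mv import *
plan([.6,-.17,.15],-.186)
a=ctrl.capture('side')[:,:,::-1];b=ctrl.capture('top')[:,:,::-1]
cv2.imwrite("pics/side6.png",a)
cv2.imwrite("pics/top6.png",b)
cv2.imwrite("pics/c6.png",np.hstack([tile(a,244,120,48),tile(b,275,185,48)]))
E
```

```text
t 11.7 at [ 0.5729 -0.1687  0.1566] F [ 0.0539 -0.241  -0.1997] op 60.255658233758226
R [[0.0030040500661402403, -0.9824783463158293, 0.18635255486231844], [-0.001584160557369263, 0.18634848632898454, 0.9824824334705555], [-0.9999942330426355, -0.003246638786426781, -0.0009966032620212784]]
dp [ 0.0332 -0.1341  0.0186] rot [-0.0018 -0.0013  0.0041]
```

View pics/c6.png

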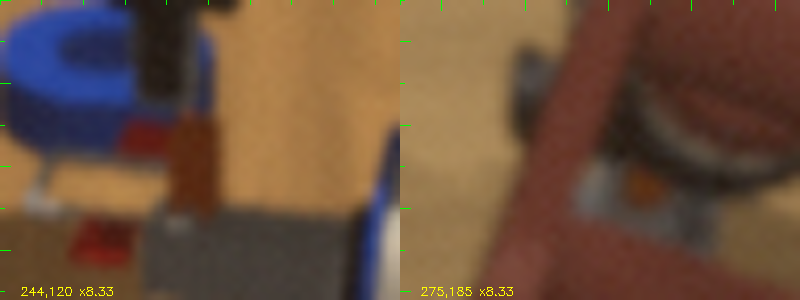

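>>> step_arm(
  rows=[
    {"dp": [0, -0.05, 0], "rot": [0, 0, 0]},
    {"dp": [0, -0.1, 0.001], "rot": [0, 0, 0.004]},
    {"dp": [0.03, -0.134, 0.0015], "rot": [-0.002, 0, 0.004]},
    {"dp": [0.06, -0.134, 0.0015], "rot": [-0.002, 0, 0.004]},
    {"dp": [0.06, -0.134, 0.0015], "rot": [-0.002, 0, 0.004]},
  ],
  fingers=56,
)

```text
t: 12.42
position: [0.5974, -0.1726, 0.1408]
ee_rot: [-0.45, 0.545, 0.453, 0.543]
force: [0.6, -0.5, 0.7]
opening: 0.655
```

```bash
python3 - <<'E'
from mv import *
plan([.5992,-.1734,.115],-.186)
a=ctrl.capture('side')[:,:,::-1];b=ctrl.capture('top')[:,:,::-1]
cv2.imwrite("pics/c7.png",np.hstack([tile(a,238,110,56),tile(b,275,185,48)]))
E
```

```text
t 12.425 at [ 0.5974 -0.1726  0.1408] F [ 0.6421 -0.4839  0.6539] op 55.96442380211299
R [[-0.005767981260498767, -0.9827671981908195, 0.18475758320660368], [0.0013852677164818972, 0.18475262664272432, 0.9827840800409661], [-0.999982405557984, 0.005924618872184095, 0.00029574598416798326]]
dp [ 0.1292 -0.0102 -0.0026] rot [ 0.0002  0.0004 -0.0075]
```

View pics/c7.png

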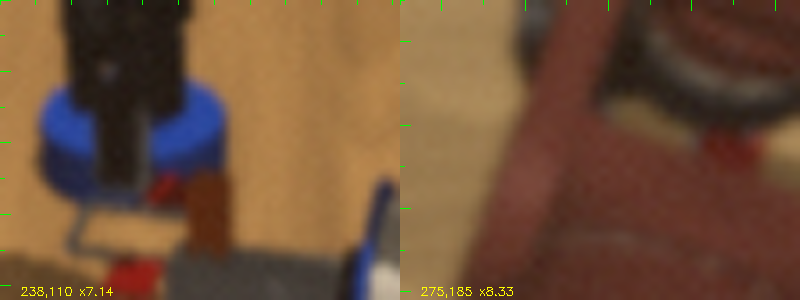

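```bash
python3 - <<'E'
from mv import *
for z in(.14,.144,.148,.152):print(z,proj('side',[.6034,-.141,z]), proj('side',[.6023,-.135,z]))
e=np.array([.9825,-.187,0]);n=np.array([.187,.9825,0]);p=np.array([.5697,-.1678,.106])
print('tabs',proj('side',p+.024*e+.032*n),proj('side',p+.024*e-.032*n))
E
```

```text
0.14 [254.3708 137.7076] [254.6605 138.8207]
0.144 [254.3368 136.4397] [254.6269 137.5498]
0.148 [254.3026 135.1664] [254.5932 136.2736]
0.152 [254.2683 133.8878] [254.5593 134.9919]
tabs [256.1267 148.3152] [261.2451 136.9888]
```

>>> step_arm(
  rows=[
    {"dp": [0.04, -0.01, -0.003], "rot": [0, 0, -0.007]},
    {"dp": [0.09, -0.01, -0.003], "rot": [0, 0, -0.007]},
    {"dp": [0.14, -0.01, -0.003], "rot": [0, 0, -0.007]},
    {"dp": [0.175, -0.01, -0.003], "rot": [0, 0, -0.007]},
    {"dp": [0.175, -0.01, -0.003], "rot": [0, 0, -0.007]},
  ],
)

```text
t: 13.15
position: [0.599, -0.1735, 0.1058]
ee_rot: [-0.451, 0.544, 0.452, 0.544]
force: [0.1, -0.1, -0.5]
opening: 0.655
```

```bash
python3 - <<'E'
from mv import *
plan([.5992,-.1734,.080],-.186)
E
```

```text
t 13.15 at [ 0.599  -0.1735  0.1058] F [ 0.0857 -0.1185 -0.5338] op 55.93502821860629
R [[-0.0003374666431205653, -0.9827628926158956, 0.18487017881070694], [0.00038874404006533636, 0.1848700464417325, 0.9827628985705062], [-0.9999998674971593, 0.0004035168765624819, 0.00031965574331555]]
dp [ 0.1291 -0.001   0.0005] rot [ 0.0001  0.0004 -0.0005]
```

Now the slow downward push on both tabs.

>>> step_arm(
  rows=[
    {"dp": [0.015, 0, 0], "rot": [0, 0, 0]},
    {"dp": [0.03, 0, 0], "rot": [0, 0, 0]},
    {"dp": [0.045, 0, 0], "rot": [0, 0, 0]},
    {"dp": [0.06, 0, 0], "rot": [0, 0, 0]},
    {"dp": [0.06, 0, 0], "rot": [0, 0, 0]},
  ],
)

```text
t: 13.78
position: [0.5989, -0.1735, 0.0935]
ee_rot: [-0.451, 0.544, 0.452, 0.544]
force: [-0.2, -0.1, 1.5]
opening: 0.654
```

>>> step_arm(
  rows=[
    {"dp": [0.015, 0, 0], "rot": [0, 0, 0]},
    {"dp": [0.03, 0, 0], "rot": [0, 0, 0]},
    {"dp": [0.045, 0, 0], "rot": [0, 0, 0]},
    {"dp": [0.06, 0, 0], "rot": [0, 0, 0]},
    {"dp": [0.07, 0, 0], "rot": [0, 0, 0]},
    {"dp": [0.07, 0, 0], "rot": [0, 0, 0]},
  ],
)

```text
t: 14.52
position: [0.5988, -0.1734, 0.0792]
ee_rot: [-0.451, 0.544, 0.452, 0.544]
force: [1.3, -0.2, 1.0]
opening: 0.656
```

>>> step_arm(
  rows=[
    {"dp": [0.008, 0.01, 0], "rot": [0, 0, 0]},
    {"dp": [0.014, 0.02, 0], "rot": [0, 0, 0]},
    {"dp": [0.02, 0.033, 0], "rot": [0, 0, 0]},
    {"dp": [0.025, 0.045, 0], "rot": [0, 0, 0]},
    {"dp": [0.025, 0.045, 0], "rot": [0, 0, 0]},
  ],
)

```text
t: 15.15
position: [0.5895, -0.1717, 0.074]
ee_rot: [-0.451, 0.545, 0.452, 0.544]
force: [1.0, -0.0, 0.2]
opening: 0.655
```

```bash
python3 - <<'E'
from mv import *
e=np.array([.9825,-.187,0]);p=np.array([.5697,-.1678,0])
plan([*(p+.0125*e)[:2],.073],-.186)
s=ctrl.observe();print('edge x',(s['position']-p)@e-.011)
a=ctrl.capture('side')[:,:,::-1]
cv2.imwrite("pics/c8.png",tile(a,238,120,56,600,450))
E
```

```text
t 15.15 at [ 0.5895 -0.1717  0.074 ] F [ 1.0445 -0.0367  0.2069] op 55.941260083571144
R [[-0.0016772499927706352, -0.9827527273578311, 0.1849169102683857], [0.0007543787087113674, 0.18491587429037917, 0.9827540640201844], [-0.999998308871183, 0.0017878216267603886, 0.00043121758463005033]]
dp [0.005  0.0381 0.0006] rot [ 0.      0.0005 -0.0023]
edge x 0.009131467167337724
```

View pics/c8.png

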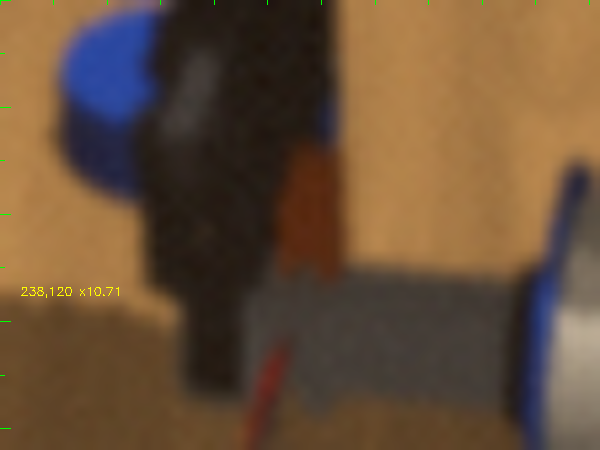

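>>> step_arm(
  rows=[
    {"dp": [0.005, 0.008, 0], "rot": [0, 0, 0]},
    {"dp": [0.01, 0.016, 0], "rot": [0, 0, 0]},
    {"dp": [0.01, 0.024, 0], "rot": [0, 0, 0]},
    {"dp": [0.01, 0.03, 0], "rot": [0, 0, 0]},
    {"dp": [0.01, 0.03, 0], "rot": [0, 0, 0]},
  ],
)

```text
t: 15.82
position: [0.5833, -0.1705, 0.0718]
ee_rot: [-0.451, 0.545, 0.452, 0.544]
force: [1.9, -0.7, 1.0]
opening: 0.655
```

>>> step_arm(
  rows=[
    {"dp": [0, 0.005, 0], "rot": [0, 0, 0]},
    {"dp": [0, 0.01, 0], "rot": [0, 0, 0]},
    {"dp": [0, 0.01, 0], "rot": [0, 0, 0]},
  ],
)

```text
t: 16.2
position: [0.5826, -0.1704, 0.0722]
ee_rot: [-0.452, 0.544, 0.451, 0.545]
force: [5.8, -1.5, -0.6]
opening: 0.656
```

>>> step_arm(
  rows=[
    {"dp": [0, 0.005, 0], "rot": [0, 0, 0]},
    {"dp": [0, 0.008, 0], "rot": [0, 0, 0]},
    {"dp": [0, 0.008, 0], "rot": [0, 0, 0]},
  ],
)

```text
t: 16.58
position: [0.5826, -0.1705, 0.0725]
ee_rot: [-0.453, 0.543, 0.45, 0.546]
force: [7.8, -1.3, -2.4]
opening: 0.658
```

```bash
python3 - <<'E'
from mv import *
e=np.array([.9825,-.187,0]);p=np.array([.5697,-.1678,0])
s=ctrl.observe();print('edge x',(s['position']-p)@e-.011,s['force'],s['position'])
a=ctrl.capture('side')[:,:,::-1]
cv2.imwrite("pics/c9.png",tile(a,248,128,40,600,450))
E
```

```text
edge x 0.0021356275652750795 [ 7.7539 -1.2917 -2.42  ] [ 0.5826 -0.1705  0.0725]
```

View pics/c9.png

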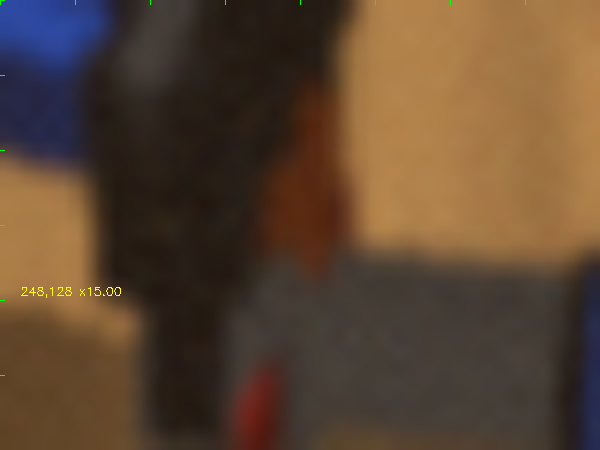

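```bash
python3 - <<'E'
from mv import *
e=np.array([.9825,-.187,0]);n=np.array([.187,.9825,0]);p=np.array([.5697,-.1678,.098])
for g in(0,.15,.3,.5):
    Q=[]
    for r,y in((.014,.018),(.014,.046),(.034,.046),(.034,.018)):
        Q.append(p+[0,0,.008]+r*(np.sin(g)*e-[0,0,np.cos(g)])+y*n)
    print(g,((proj('side',np.array(Q))-[248,128]+.5)*15).round().tolist())
ctrl_im=ctrl.capture('side')[:,:,::-1]
cv2.imwrite('pics/side9.png',ctrl_im)
hsv=cv2.cvtColor(ctrl_im.copy(),cv2.COLOR_BGR2HSV)
m=cv2.inRange(hsv,(0,150,60),(6,255,255))|cv2.inRange(hsv,(172,150,60),(180,255,255))
for v in range(146,172):
    u=np.where(m[v,250:280])[0]+250
    if len(u):print(v,u, 'tile',((u.mean()-248+.5)*15).round(),(v-128+.5)*15)
E
```

```text
0 [[272.0, 351.0], [239.0, 429.0], [240.0, 520.0], [272.0, 440.0]]
0.15 [[261.0, 349.0], [228.0, 428.0], [214.0, 515.0], [246.0, 435.0]]
0.3 [[250.0, 346.0], [217.0, 424.0], [188.0, 507.0], [221.0, 428.0]]
0.5 [[237.0, 339.0], [204.0, 418.0], [155.0, 491.0], [189.0, 412.0]]
153 [265] tile 262.0 382.5
154 [264 265 266] tile 262.0 397.5
155 [264 265 266] tile 262.0 412.5
156 [264 265] tile 255.0 427.5
157 [264 265] tile 255.0 442.5
158 [264 265] tile 255.0 457.5
159 [264 265] tile 255.0 472.5
```

>>> step_arm(
  rows=[
    {"dp": [0, -0.02, 0], "rot": [0, 0, 0]},
    {"dp": [0, -0.06, 0], "rot": [0, 0, 0]},
    {"dp": [0, -0.1, 0], "rot": [0, 0, 0]},
    {"dp": [-0.08, -0.1, 0], "rot": [0, 0, 0]},
    {"dp": [-0.25, -0.1, 0], "rot": [0, 0, 0]},
    {"dp": [-0.45, -0.1, 0], "rot": [0, 0, 0]},
    {"dp": [-0.6, -0.1, 0], "rot": [0, 0, 0]},
    {"dp": [-0.6, -0.1, 0], "rot": [0, 0, 0]},
  ],
)

```text
t: 17.68
position: [0.6035, -0.1748, 0.1976]
ee_rot: [-0.455, 0.542, 0.447, 0.547]
force: [-0.3, -0.3, 0.4]
opening: 0.658
```

>>> step_arm(
  rows=[
    {"dp": [-0.1, 0, 0.2], "rot": [0, 0, 0]},
    {"dp": [-0.2, 0, 0.45], "rot": [0, 0, 0]},
    {"dp": [-0.2, 0, 0.7], "rot": [0, 0, 0]},
    {"dp": [-0.2, 0, 0.95], "rot": [0, 0, 0]},
    {"dp": [-0.2, 0, 1], "rot": [0, 0, 0]},
    {"dp": [-0.2, 0, 1], "rot": [0, 0, 0]},
  ],
)

```text
t: 18.42
position: [0.6395, 0.0221, 0.2362]
ee_rot: [-0.455, 0.542, 0.448, 0.546]
force: [-0.3, -0.4, 0.3]
opening: 0.657
```

```bash
python3 - <<'E'
from mv import *
s=ctrl.observe();print(s['t'],s['position'],s['force'])
a=ctrl.capture('side')[:,:,::-1];b=ctrl.capture('top')[:,:,::-1]
cv2.imwrite('pics/side10.png',a)
cv2.imwrite("pics/c10.png",np.hstack([tile(a,245,125,48),tile(b,280,185,48)]))
E
```

```text
18.425 [0.6395 0.0221 0.2362] [-0.2808 -0.4076  0.268 ]
```

View pics/c10.png

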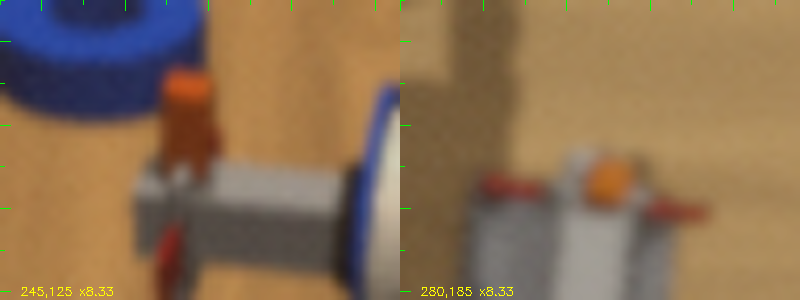

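```bash
python3 - <<'E'
from mv import *
e=np.array([.9825,-.187,0]);n=np.array([.187,.9825,0]);p=np.array([.5697,-.1678,.098])
f=lambda Q:((proj('side',np.array(Q))-[245,125]+.5)*8.333).round(1).tolist()
print('top',f([p+[0,0,.038]]))
for g in(0,.1,.2):print(g,f([p+[0,0,.008]+r*(np.sin(g)*e-[0,0,np.cos(g)])+.018*n for r in(0,.054)]),f([p+[0,0,.008]+.024*(np.sin(g)*e-[0,0,np.cos(g)])+.032*n]))
a=cv2.imread('pics/side10.png');hsv=cv2.cvtColor(a,40)
m=cv2.inRange(hsv,(0,150,50),(6,255,255))|cv2.inRange(hsv,(172,150,50),(180,255,255))
v,u=np.where(m[148:172,255:275]);print('tab',(u.mean()+10.5)*8.333,(v.mean()+23.5)*8.333)
g=cv2.cvtColor(a,6)
for v in range(146,172,2):print(v,g[v,258:276])
E
```

```text
top [[186.5, 80.8]]
0 [[175.6, 184.6], [176.8, 318.0]] [[167.2, 266.6]]
0.1 [[175.6, 184.6], [161.6, 315.6]] [[160.3, 265.5]]
0.2 [[175.6, 184.6], [146.6, 311.9]] [[153.5, 263.8]]
tab 171.42171428571427 257.13257142857145
146 [142 143 141 142 130 118  93  99 123 106  81  81 108 138 147 149 148 149]
148 [144 141 131 117 113 112 104  84  89  89  96 102 116 134 140 142 143 143]
150 [143 138 121  93  78  77  73  70  74  72  77  79  81  82  84  89  88  90]
152 [146 140 130  94  79  75  68  68  64  63  75  75  77  76  76  78  74  77]
154 [143 141 130  96  80  78  70  60  54  64  74  79  76  78  77  77  76  75]
156 [141 143 136 123 113  95  68  49  53  63  70  88  96  94  95  93  88  85]
158 [143 140 139 133 124  93  57  47  56  59  81 120 133 135 138 138 132 129]
160 [143 140 133 132 123 101  62  59  70  77 107 131 135 138 143 138 135 132]
162 [140 139 132 130 127 109  74  65  76  82  95 110 127 133 137 137 132 130]
164 [140 134 128 131 127 111  77  61  58  47  53  66  88  99 102 108 110 108]
166 [131 126 118 104  91  71  61  61  58  54  54  59  69  72  79  77  81  80]
168 [86 80 76 69 62 58 60 61 59 59 59 54 53 58 61 63 61 60]
170 [76 75 70 64 60 56 53 56 60 60 57 57 54 54 54 57 59 57]
```

```bash
python3 -c "
from station import ctrl
print(ctrl.job_done()); print(ctrl.observe()['t'])"
```

```text
the job is handed in; nothing more can be done
None
the job is handed in; nothing more can be done
```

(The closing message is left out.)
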